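Hang rain hoods on the indexed drying carousel

ROBOT

A 6-joint arm with a two-finger parallel gripper is mounted at the origin on the work surface. World frame = base frame: x ahead of the robot, y to its left, z up, the work surface at z = 0. Lengths are in m, angles in rad, forces in N, time in s.
With the tool pointing down it reaches from about 0.3 to 0.85 m from the base axis. Payload 5.4 kg.
Tool frame: the origin (TCP) lies midway between the tips of the shut fingers; the grasp point (between the pads) lies 19 mm behind it; z points along the fingers, y is the line along which they close (so a half turn about z gives the same grasp; the last joint's range is limited). The gripper opens to 85 mm and grips with 20 to 120 N. Pads are 22 mm wide; open, the fingers measure 114 mm over their backs; the gripper's body (76 mm by 85 mm) begins 54 mm behind the grasp point. The pads swing forward as they close: fully open they stand 13 mm farther back than shut.
Start: joints at [-1.533, 0.158, 1.597, -0, 1.386, -0.21], TCP at [0.141, -0.557, 0.231] pointing down, gripper open.
Joint ranges: [-2.91, 2.91], [-0.94, 2.29], [0.18, 2.7], [-1.29, 4.43], [0.17, 2.64], [-3, 3]. Speed limits (rad/s): [2.57, 2.57, 3.14, 3.14, 3.14, 3.14].

INTERFACE

Orientations are given as a unit quaternion [w, x, y, z].
In Python, from plant import arm, cams, job gives the robot as it stands.
- The arm moves only by the tool apply_moves, never from a script. Its argument "increments" is a list of rows, each a list of 3 entries, a list of its own where there are three numbers: the shift along the world's x, y, z in m, then the turn about the world's z in degrees, then the opening, from 0 (shut) to 1 (fully open). A call has 1 to 8 rows; each row shifts and turns the commanded pose from where the row before left it; what a row does not reach is not made up. A row lasts 1/8 s, in which the tool goes at most 62.5 mm and 10.7 degrees, less where a joint would pass 70% of its speed; a pose out of reach is approached as far as the arm can. A call is refused whole if a number of a shift passes 0.0625 or a number of a turn 10.7, either way. A call with a gripper value outside its range is refused whole. The fingers move at their own pace and stop on an object; "newtons" is the grip in N (left out, the last holds). Time passes only in rows, so rows that do not move let the fingers close. It gives the time, the measured TCP pose, the force, the opening and the grip force at its end, in the units of the state.
- arm.observe(): the state, without advancing time (a new reading comes with each control period).
- cams.read_camera(name): name is "scene" or "top"; returns the picture (420x560x3 uint8, red, green, blue); there is no depth.
- cams.camera_params(name): a dict with "fovy" (degrees; the focal length in pixels is half the picture's height over the tangent of half this angle, whatever the lens; pixels are square), "cx", "cy" (the principal point, pixels), "k1" (the pictures are not rectified: a ray, as slopes to the right and down, at radius r is drawn at 1 + k1 r^2 times it, then the intrinsics apply), "T" (4x4, takes a point from camera to world coordinates). Camera axes: x right, y down, z forward; pixel columns grow to the right and rows downward; lengths in m; the calibration is good to about 2 mm. A picture is of the moment at which its call begins. camera_params takes no time and is no camera call.
- job.sign_off(): hands the job in; it is judged then, once.
The state is a dict: "clock": time; "qpos": joint angles; "qvel": joint speeds; "tau": joint torques, N m; "tool_pos": TCP position; "tcp_rot": TCP orientation; "wrist_force": force on the tool from outside, world axes, zero at the start; "ft_torque": the same for the moment, N m; "width": finger opening in m; "grasp_force": force on a finger pad.
Only numpy, scipy, OpenCV 4.12 (cv2) and the standard library are available. Lean on these libraries where they do the work, as an engineer would, in place of code of your own. Each camera call takes 0.05 s, during which the arm holds its last target. There are 200 camera calls.

TASK

The washed letterbox rain hoods on the mat have to go under the drying lamp. Draw the carousel's spring index pin, swing the bar a quarter turn out from under the lamp (to either side) and let the pin drop fully into the next hole; hang every hood there, straddling the bar side by side; then draw the pin again, swing the loaded bar smoothly (jerks set the hoods rocking) back under the lamp and let the pin drop fully home. Leave the parcel, the spray can and the padlock where they are.

Things in the scene. Friction and masses are not known exactly. Their poses are not given: they have to be found in the camera images.
- plate_centre (a point): Centre of the fixed round index plate, 250 mm across: on its top face (30 mm above the bench) and on the carousel's upright turning axis. Its x axis points to the lamp's post. The plate has three index holes 100 mm from the axis, 90 degrees apart: on -x, +y and -y.
- lamp_under (a point): Middle of the underside of the fixed drying lamp's white head (150 x 90 x 39 mm, long side along x), 306 mm above the bench, 190 mm from the turning axis on the plate's +x. Its upright post (18 mm thick) stands 300 mm from the axis; a foot 12 mm high joins it to the plate.
- carousel (a joint): Angle of the carousel, rad, anticlockwise from above. 0: bar along the plate's +x under the lamp, pin over the -x hole. +1.571 / -1.571: bar to the plate's +y / -y, pin over the hole opposite to the bar. Stops at +-1.72. Light friction (about 2 N at the knob); stays where left. A pin that is home locks it with about 1 degree of play.
- index_pin (a joint): Lift of the spring index pin, m: 0 fully home in a hole, 0.013 tip level with the plate's top, 0.026 fully drawn. A spring presses it down, 6 N at 0 to 11 N fully drawn. The carousel carries it round, so the hand that holds the knob up also swings the carousel. Let go between holes it rides on the plate and drops in at the next hole.
- knob_mid (a point): Middle of the index pin's round black knob (32 mm diameter, 26 mm tall, upright; middle 77 mm above the bench when home), on the carousel 100 mm from the turning axis, opposite to the bar. Below it a thin stem, then a bush whose top is 52 mm above the bench.
- bar_root (a point): Root of the carousel's level round bar (16 mm diameter), on its centre line, 190 mm above the bench, where it leaves the column (32 mm diameter, top 202 mm above the bench). This frame's x runs out along the bar, z up.
- bar_mid (a point): Middle of the same bar, on its centre line, 128 mm from bar_root. The bar ends 256 mm from bar_root at a black stop disc (32 mm diameter, 6 mm thick).
- hood1_mid (a point): Rain hood (may be absent; all alike): folded steel saddle, two upright legs joined by a gabled roof (35 degree slopes), standing legs down on the mat. 50 mm along its x (ridge), 56 mm over the legs along y (46 mm free between), legs 46 mm high, ridge 66 mm high, 0.18 kg. Point: its centre, 33 mm above the feet. Hung, the roof sits on the bar, ridge along the bar, this point 19 mm below the bar's centre line.
- hood2_mid (a point): Rain hood (may be absent; all alike): folded steel saddle, two upright legs joined by a gabled roof (35 degree slopes), standing legs down on the mat. 50 mm along its x (ridge), 56 mm over the legs along y (46 mm free between), legs 46 mm high, ridge 66 mm high, 0.18 kg. Point: its centre, 33 mm above the feet. Hung, the roof sits on the bar, ridge along the bar, this point 19 mm below the bar's centre line.
- hood3_mid (a point): Rain hood (may be absent; all alike): folded steel saddle, two upright legs joined by a gabled roof (35 degree slopes), standing legs down on the mat. 50 mm along its x (ridge), 56 mm over the legs along y (46 mm free between), legs 46 mm high, ridge 66 mm high, 0.18 kg. Point: its centre, 33 mm above the feet. Hung, the roof sits on the bar, ridge along the bar, this point 19 mm below the bar's centre line.
- hood4_mid (a point): Rain hood (may be absent; all alike): folded steel saddle, two upright legs joined by a gabled roof (35 degree slopes), standing legs down on the mat. 50 mm along its x (ridge), 56 mm over the legs along y (46 mm free between), legs 46 mm high, ridge 66 mm high, 0.18 kg. Point: its centre, 33 mm above the feet. Hung, the roof sits on the bar, ridge along the bar, this point 19 mm below the bar's centre line.
- mat: Black rubber mat, 230 x 250 mm, 4 mm thick, fixed on the bench, left or right of the carousel; the hoods stand on it. Origin at the centre of its underside.
- parcel: Bystander: flat cardboard parcel 170 x 130 x 50 mm on the other side of the carousel, low enough for the loaded bar to pass above it. Origin at the centre of its underside.
- cleaner: Bystander: spray can, 56 mm diameter, 150 mm tall. Origin at the centre of its underside.
- padlock: Bystander: brass padlock lying flat, about 105 x 70 x 24 mm. Origin under the middle of its brass body.
Things that resemble listed ones, but are neither listed nor needed, are in the scene too. Leave any blue look-alike of the part that bears hood4_mid alone.

How it is judged:
By the outcome, as a careful person would: the job done as asked, in the order asked, and still so for the second after the job is handed in, with the robot touching nothing.
Of hood1, hood2, hood3, hood4 only 2 to 4 are there at a start; the rules pass over those that are not, and their reading is None.
At some moment in a run one of hood1, hood2, hood3, hood4 may be knocked a few centimetres aside while the robot is not near it.
It also fails if it takes over 210 s, if anything falls off the work surface, if the arm or the gripper's body presses on something with over 40 N, if the wrist force passes 120 N, or if a joint passes its speed limit or range.

## Working session

There is one attempt and no reset: what is moved stays moved. The work goes in short steps, Python scripts to look and compute and a tool call to move; the robot and the scene stay as the last step left them, time stands still between calls to the robot, and variables do not carry over. Pictures are saved under pics/ and viewed, at most 14 in all, crops included, and the job is handed in when it is done.

Besides the shell and the picture viewer there is one more tool, called after "Emit:" by a JSON object that holds its "api" and its "payload", one argument or row to a line. apply_moves: Moves the arm, as the interface text tells. Its arguments: {"type":"object","properties":{"increments":{"type":"array","items":{"type":"array"}},"newtons":{"type":"number"}},"required":["increments"]}

```bash
mkdir -p pics; ls; cat > h.py <<'E'
import numpy as np, cv2
from plant import arm,cams,job
def shot(n,f):
    im=cams.read_camera(n); cv2.imwrite(f'pics/{f}.png',im[:,:,::-1]); return im
def K(n):
    p=cams.camera_params(n); f=210/np.tan(np.radians(p['fovy'])/2); return p,f
def ray(n,u,v):
    p,f=K(n); d=np.array([(u-p['cx'])/f,(v-p['cy'])/f]); s=d.copy()
    for _ in range(20): s=d/(1+p['k1']*(s@s))
    T=np.array(p['T']); return T[:3,3],T[:3,:3]@np.array([s[0],s[1],1])
def atz(n,u,v,z):
    o,d=ray(n,u,v); return o+d*(z-o[2])/d[2]
def proj(n,P):
    p,f=K(n); T=np.array(p['T']); c=T[:3,:3].T@(np.array(P)-T[:3,3]); s=c[:2]/c[2]; s=s*(1+p['k1']*(s@s))
    return np.array([p['cx']+f*s[0],p['cy']+f*s[1]])
def crop(im,x0,y0,x1,y1,k,f):
    c=im[y0:y1,x0:x1,::-1]; cv2.imwrite(f'pics/{f}.png',cv2.resize(c,None,fx=k,fy=k,interpolation=cv2.INTER_CUBIC))
E
python3 - <<'E'
from h import *
np.set_printoptions(precision=3,suppress=True)
a=shot('scene','s0');b=shot('top','t0')
for n in('scene','top'): print(cams.camera_params(n))
print(arm.observe())
E
```

```text
pics
{'fovy': 51.90425123330758, 'cx': 279.6740223265011, 'cy': 211.77181964535316, 'k1': -0.00893825363687364, 'T': array([[ 0.603,  0.515, -0.609,  1.174],
       [ 0.797, -0.41 ,  0.443, -0.578],
       [-0.021, -0.753, -0.658,  0.932],
       [ 0.   ,  0.   ,  0.   ,  1.   ]])}
{'fovy': 43.264165514656256, 'cx': 277.9582171738282, 'cy': 210.64272551561555, 'k1': 0.032921886796341386, 'T': array([[ 0.004, -0.997,  0.079,  0.389],
       [-1.   , -0.004,  0.004, -0.075],
       [-0.004, -0.079, -0.997,  1.862],
       [ 0.   ,  0.   ,  0.   ,  1.   ]])}
{'clock': 0.1, 'qpos': array([-1.533,  0.159,  1.598, -0.   ,  1.386, -0.21 ]), 'qvel': array([-0.   ,  0.   , -0.002,  0.001,  0.001, -0.   ]), 'tau': array([  0.   , -39.699, -33.234,  -0.   ,   0.004,   0.   ]), 'tool_pos': array([ 0.141, -0.557,  0.23 ]), 'tcp_rot': array([-0.001,  0.992,  0.124,  0.   ]), 'wrist_force': array([ 0.022,  0.214, -0.394]), 'ft_torque': array([ 0.042, -0.018, -0.025]), 'grasp_force': 0.0, 'width': 0.08546360546192049}
```

View pics/s0.png

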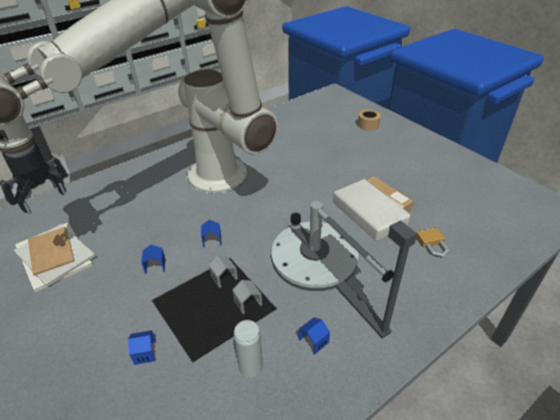

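View pics/t0.png

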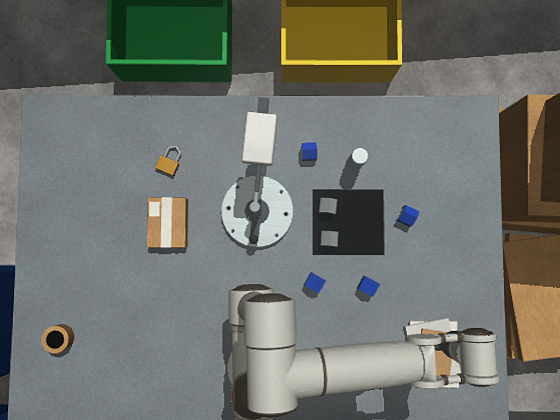

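The pictures show two grey hoods on the black mat (top: 328,205 and 328,238). Four blue look-alikes stand off the mat (top: 309,152; 409,215; 315,284; 368,287). The plate is centred near top (257,212), the knob near (251,240), the lamp head near (260,138), the can at (360,156), the parcel at (167,223) and the padlock at (169,161). I choose the two grey hoods and check them in close crops.

```bash
python3 - <<'E'
from h import *
a=cv2.imread('pics/s0.png')[:,:,::-1];b=cv2.imread('pics/t0.png')[:,:,::-1]
crop(b,215,160,395,265,4.4,'tc0')
crop(a,190,190,410,345,3.6,'sc0')
E
```

```text
(no output)
```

View pics/tc0.png

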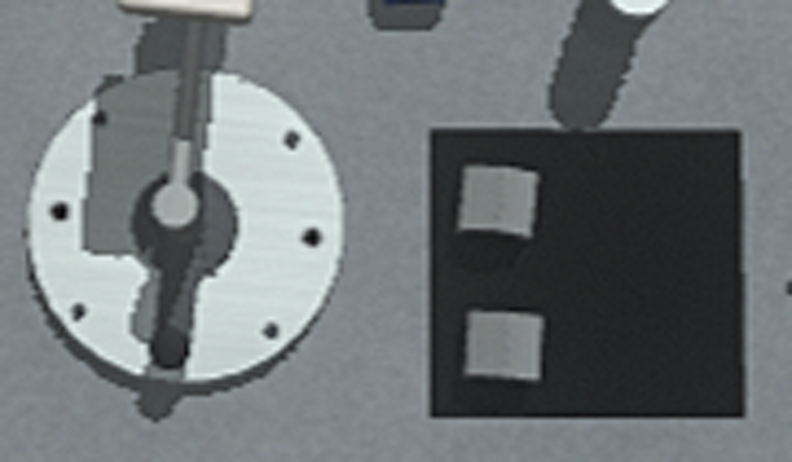

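View pics/sc0.png

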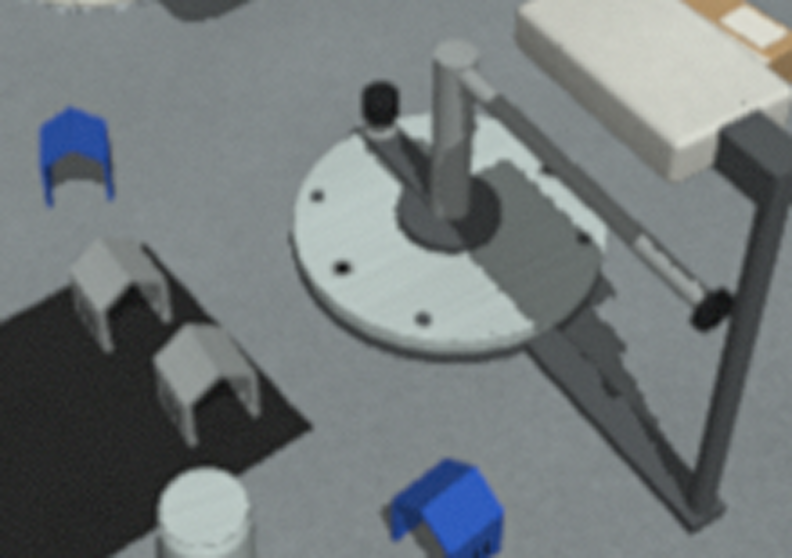

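```bash
cat > m.py <<'E'
from h import *
np.set_printoptions(precision=4,suppress=True)
t=lambda x,y:(215+(x+.5)/4.4-.5,160+(y+.5)/4.4-.5)
P=lambda x,y,z:atz('top',*t(x,y),z)
h1,h2=P(60,211,.03),P(312,237,.03)
c=(h1+h2)/2; d=h1-h2; print('holes',h1,h2,'centre',c,'dist',np.linalg.norm(d)); yaw=np.arctan2(-d[0],d[1]); print('yaw deg',np.degrees(yaw))
print('plate ellipse c',P(185.5,226,.03))
print('column top',P(175,205,.202),'knob',P(170,350,.09))
kp=c-0.1*np.array([np.cos(yaw),np.sin(yaw),0]); print('knob pred',kp)
for q in([(466,166),(540,172),(533,238),(458,232)],[(470,311),(544,314),(540,382),(466,377)]):
    w=np.array([P(*p,.05) for p in q]); print('hood',w.mean(0),'sides',[round(np.linalg.norm(w[i]-w[i-1])*1e3) for i in range(4)])
    e=(w[0]+w[1]-w[2]-w[3])/2; print(' ridge yaw',np.degrees(np.arctan2(e[1],e[0])))
s=lambda x,y:(190+(x+.5)/3.6-.5,190+(y+.5)/3.6-.5)
S=lambda x,y,z:atz('scene',*s(x,y),z)
print('scene: col top',S(458,53,.202),'knob top',S(381,92,.09),'hole -y',S(343,268,.03))
print('scene hoodB(near) ridge ends z.07',S(105,240,.07),S(138,243,.07))
print('disc',S(712,308,.19))
E
python3 m.py
```

```text
holes [0.5436 0.1048 0.03  ] [ 0.5238 -0.094   0.03  ] centre [0.5337 0.0054 0.03  ] dist 0.1998554776138132
yaw deg -5.689618825967764
plate ellipse c [0.5321 0.0057 0.03  ]
column top [0.5337 0.0058 0.202 ] knob [0.4329 0.0142 0.09  ]
knob pred [0.4342 0.0153 0.03  ]
hood [ 0.5503 -0.2398  0.05  ] sides [52, 58, 52, 59]
 ridge yaw -6.637615227227283
hood [ 0.4381 -0.2438  0.05  ] sides [51, 57, 53, 57]
 ridge yaw -3.640660756704415
scene: col top [0.5364 0.0079 0.202 ] knob top [0.4368 0.0165 0.09  ] hole -y [ 0.5261 -0.0925  0.03  ]
scene hoodB(near) ridge ends z.07 [ 0.421  -0.2384  0.07  ] [ 0.4392 -0.2203  0.07  ]
disc [ 0.8082 -0.0196  0.19  ]
```

Emit:
{"api": "apply_moves", "payload": {
  "increments": [
    [[0.03,0.057,0.004],-2,1],
    [[0.03,0.057,0.004],-2,1],
    [[0.03,0.057,0.004],-2,1],
    [[0.03,0.057,0],-2,1],
    [[0.03,0.057,0],-2,1],
    [[0.03,0.057,0],-2,1],
    [[0.03,0.057,0],-2,1],
    [[0.03,0.057,0],-2,1]
  ],
  "newtons": 60
}}

```text
clock: 1.1
tool_pos: [0.3741, -0.1133, 0.2428]
tcp_rot: [0.0, 1.0, -0.017, 0.0]
wrist_force: [1.5, -0.8, 0.6]
width: 0.0853
grasp_force: 0.0
```

Emit:
{"api": "apply_moves", "payload": {
  "increments": [
    [[0.03,0.057,0],-2,1],
    [[0.023,0.0595,-0.02],-1.9,1],
    [[0,0,-0.04],0,1],
    [[0,0,0],0,1]
  ]
}}

```text
clock: 1.6
tool_pos: [0.4217, -0.0029, 0.1812]
tcp_rot: [-0.001, 0.999, -0.049, -0.004]
wrist_force: [-0.1, -0.0, -1.1]
width: 0.0857
grasp_force: 0.0
```

Emit:
{"api": "apply_moves", "payload": {
  "increments": [
    [[0.012,0.0185,-0.01],0,1],
    [[0,0,-0.03],0,1],
    [[0,0,-0.03],0,1],
    [[0,0,-0.02],0,1],
    [[0,0,-0.02],0,1],
    [[0,0,-0.01],0,1],
    [[0,0,0],0,1]
  ]
}}

```text
clock: 2.48
tool_pos: [0.4365, 0.0136, 0.0646]
tcp_rot: [-0.0, 0.999, -0.05, -0.0]
wrist_force: [0.2, -0.2, 0.4]
width: 0.0854
grasp_force: 0.0
```

Emit:
{"api": "apply_moves", "payload": {
  "increments": [
    [[-0.002,0.002,-0.004],0,1],
    [[0,0,0],0,0.3],
    [[0,0,0],0,0.3],
    [[0,0,0],0,0.2],
    [[0,0,0],0,0.1],
    [[0,0,0],0,0.1]
  ]
}}

```text
clock: 3.22
tool_pos: [0.4345, 0.0162, 0.0607]
tcp_rot: [-0.0, 0.999, -0.05, 0.0]
wrist_force: [-1.4, 1.3, 6.0]
width: 0.0307
grasp_force: 59.0
```

```bash
python3 - <<'E'
from h import *
a=shot('scene','s1'); p=proj('scene',[.434,.0155,.09]).astype(int); print(p)
crop(a,p[0]-60,p[1]-60,p[0]+100,p[1]+60,4.5,'sc1')
E
```

```text
[294 214]
```

View pics/sc1.png

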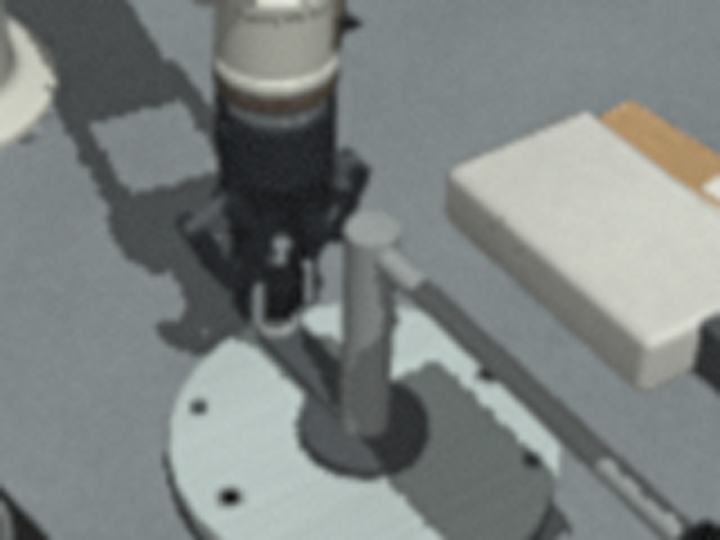

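The crop shows the fingers round the knob, with the width at 31 mm against a 32 mm knob. Next I lift the pin.

Emit:
{"api": "apply_moves", "payload": {
  "increments": [
    [[0,0,0.008],0,0.1],
    [[0,0,0.008],0,0.1],
    [[0,0,0.007],0,0.1],
    [[0,0,0],0,0.1]
  ]
}}

```text
clock: 3.78
tool_pos: [0.4344, 0.0162, 0.0833]
tcp_rot: [-0.0, 0.999, -0.05, 0.0]
wrist_force: [5.5, -0.2, -10.4]
width: 0.0305
grasp_force: 60.0
```

```bash
python3 -c "
import numpy as np
for a,b in((174.3,264.3),):
    p=np.radians(np.linspace(a,b,13)); q=0.1*np.c_[np.cos(p),np.sin(p)]; print(np.round(np.diff(q,axis=0),4).tolist())"
```

```text
[[-0.0004, -0.0131], [0.0013, -0.013], [0.003, -0.0127], [0.0046, -0.0122], [0.0062, -0.0115], [0.0076, -0.0106], [0.0089, -0.0096], [0.0101, -0.0083], [0.0111, -0.0069], [0.0119, -0.0054], [0.0125, -0.0038], [0.0129, -0.0021]]
```

Emit:
{"api": "apply_moves", "payload": {
  "increments": [
    [[-0.0004,-0.0131,0],7.5,0.1],
    [[0.0013,-0.013,0],7.5,0.1],
    [[0.003,-0.0127,0],7.5,0.1],
    [[0.0046,-0.0122,0],7.5,0.1],
    [[0.0062,-0.0115,0],7.5,0.1],
    [[0.0076,-0.0106,0],7.5,0.1],
    [[0,0,0],0,0.1]
  ]
}}

```text
clock: 4.65
tool_pos: [0.4569, -0.0577, 0.0828]
tcp_rot: [0.0, 0.942, 0.336, 0.0]
wrist_force: [5.8, -1.6, -10.9]
width: 0.0305
grasp_force: 60.5
```

Emit:
{"api": "apply_moves", "payload": {
  "increments": [
    [[0.0089,-0.0096,0],7.5,0.1],
    [[0.0101,-0.0083,0],7.5,0.1],
    [[0.0111,-0.0069,0],7.5,0.1],
    [[0.0119,-0.0054,0],7.5,0.1],
    [[0.0125,-0.0038,0],7.5,0.1],
    [[0.0129,-0.0021,0],7.5,0.1],
    [[0,0,0],0,0.1],
    [[0,0,0],0,0.1]
  ]
}}

```text
clock: 5.65
tool_pos: [0.525, -0.0946, 0.0832]
tcp_rot: [0.002, 0.742, 0.67, -0.0]
wrist_force: [7.5, -6.9, -10.5]
width: 0.0305
grasp_force: 60.9
```

Emit:
{"api": "apply_moves", "payload": {
  "increments": [
    [[0,0,-0.007],0,0.1],
    [[0,0,-0.006],0,0.1],
    [[0,0,-0.005],0,0.1],
    [[0,0,-0.004],0,0.1],
    [[0,0,0],0,0.1]
  ]
}}

```text
clock: 6.28
tool_pos: [0.5252, -0.0946, 0.0617]
tcp_rot: [0.002, 0.742, 0.67, 0.0]
wrist_force: [6.6, -5.7, -7.6]
width: 0.0305
grasp_force: 61.2
```

Emit:
{"api": "apply_moves", "payload": {
  "increments": [
    [[0,0,-0.001],0,0.3],
    [[0,0,0],0,0.6],
    [[0,0,0],0,1],
    [[0,0,0],0,1],
    [[0,0,0],0,1]
  ]
}}

```text
clock: 6.9
tool_pos: [0.5239, -0.0929, 0.0603]
tcp_rot: [-0.0, 0.741, 0.671, -0.0]
wrist_force: [-0.2, 0.7, 0.5]
width: 0.0856
grasp_force: 0.0
```

Emit:
{"api": "apply_moves", "payload": {
  "increments": [
    [[0,0,0.04],0,1],
    [[0,0,0.06],0,1],
    [[0,-0.01,0.05],-10,1],
    [[-0.005,-0.04,0.03],-10,1],
    [[-0.015,-0.05,0],-10,1],
    [[-0.025,-0.04,0],-10,1],
    [[-0.025,0,0],-10,1],
    [[0,0,0],-10,1]
  ]
}}

```text
clock: 7.9
tool_pos: [0.4526, -0.2335, 0.2401]
tcp_rot: [-0.0, 0.978, 0.207, -0.0]
wrist_force: [0.4, 0.8, 0.7]
width: 0.0855
grasp_force: 0.0
```

```bash
python3 - <<'E'
from h import *
a=shot('scene','s2'); b=shot('top','t2')
c1=cv2.resize(a[180:360,140:400],(560,388)); c2=cv2.resize(b[160:270,150:400],(560,246))
cv2.imwrite('pics/c2.png',np.vstack([c1,c2])[:590,:,::-1])
E
```

```text
(no output)
```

View pics/c2.png

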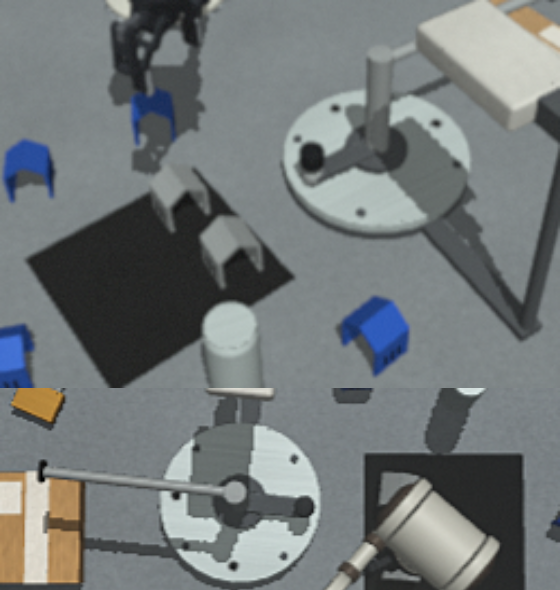

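```bash
python3 - <<'E'
from h import *
np.set_printoptions(precision=4,suppress=True)
a=cv2.imread('pics/s2.png')[:,:,::-1]
print(atz('top',254.9,206.4,.202),atz('top',169.2,197.5,.19))
c=np.array([.5345,.006]);y=np.radians(84.3);u=np.array([np.cos(y),np.sin(y)])
print('root,mid,end',c+u*.016,c+u*(.144),c+u*.275, proj('top',[*(c+u*.275),.19]))
k=c-u*.1;print('knob',k,'pred px home',proj('scene',[*k,.077]),'drawn13',proj('scene',[*k,.09]))
m=(a.max(2)<40);m[:235]=0;m[275:]=0;m[:,:270]=0;m[:,300:]=0
v,x=np.nonzero(m);print('dark centroid',x.mean(),v.mean(),len(x))
E
```

```text
[0.5331 0.0042 0.202 ] [0.5614 0.2766 0.19  ]
root,mid,end [0.5361 0.0219] [0.5488 0.1493] [0.5618 0.2796] [168.2474 197.3746]
knob [ 0.5246 -0.0935] pred px home [284.0482 252.3   ] drawn13 [283.9799 248.9727]
dark centroid 284.42857142857144 253.04761904761904 84
```

Emit:
{"api": "apply_moves", "payload": {
  "increments": [
    [[-0.0145,-0.0105,-0.04],-9.3,1],
    [[0,0,-0.05],-9.3,1],
    [[0,0,-0.04],-9.4,1],
    [[0,0,0],0,1]
  ],
  "newtons": 40
}}

```text
clock: 8.5
tool_pos: [0.4375, -0.2414, 0.1071]
tcp_rot: [-0.003, 1.0, -0.03, -0.003]
wrist_force: [0.5, -0.2, 1.1]
width: 0.0851
grasp_force: 0.0
```

Emit:
{"api": "apply_moves", "payload": {
  "increments": [
    [[0,-0.002,-0.03],0,1],
    [[0,0,-0.03],0,1],
    [[0,0,-0.015],0,1],
    [[0,0,-0.011],0,1],
    [[0,0,0],0,1]
  ]
}}

```text
clock: 9.12
tool_pos: [0.4398, -0.2457, 0.0245]
tcp_rot: [0.0, 0.999, -0.032, 0.0]
wrist_force: [-0.8, -0.3, -0.2]
width: 0.0857
grasp_force: 0.0
```

Emit:
{"api": "apply_moves", "payload": {
  "increments": [
    [[0,0,0],0,0.5],
    [[0,0,0],0,0.5],
    [[0,0,0],0,0.4],
    [[0,0,0],0,0.4]
  ]
}}

```text
clock: 9.62
tool_pos: [0.4402, -0.246, 0.0253]
tcp_rot: [0.0, 0.999, -0.032, 0.001]
wrist_force: [-0.2, 1.5, 5.7]
width: 0.055
grasp_force: 43.4
```

Emit:
{"api": "apply_moves", "payload": {
  "increments": [
    [[0,0,0.02],0,0.4],
    [[0,0,0.04],0,0.4],
    [[0,0,0.05],0,0.4],
    [[0,0,0.05],0,0.4],
    [[0,0,0.045],0,0.4],
    [[0,0,0.02],0,0.4],
    [[0,0,0],0,0.4]
  ]
}}

```text
clock: 10.5
tool_pos: [0.4402, -0.2462, 0.2508]
tcp_rot: [0.001, 0.999, -0.032, 0.001]
wrist_force: [0.3, 0.8, -2.7]
width: 0.0557
grasp_force: 43.4
```

Emit:
{"api": "apply_moves", "payload": {
  "increments": [
    [[0.005,0.02,0],8,0.4],
    [[0.01,0.04,0],8,0.4],
    [[0.01,0.045,0],8,0.4],
    [[0.012,0.045,0],8,0.4],
    [[0.012,0.045,0],8,0.4],
    [[0.012,0.045,0],8,0.4],
    [[0.012,0.045,0],8,0.4],
    [[0.012,0.045,0],8,0.4]
  ]
}}

```text
clock: 11.5
tool_pos: [0.5237, 0.086, 0.2469]
tcp_rot: [-0.001, 0.864, 0.504, -0.001]
wrist_force: [0.7, -0.6, -0.9]
width: 0.0553
grasp_force: 43.3
```

Emit:
{"api": "apply_moves", "payload": {
  "increments": [
    [[0.01,0.04,0],8,0.4],
    [[0.01,0.025,0],8,0.4],
    [[0.005,0.016,0],8,0.4],
    [[0,0,0],0,0.4],
    [[0,0,0],0,0.4]
  ]
}}

```text
clock: 12.12
tool_pos: [0.5488, 0.1648, 0.2479]
tcp_rot: [-0.001, 0.742, 0.67, -0.001]
wrist_force: [-0.2, -0.0, -2.3]
width: 0.055
grasp_force: 43.3
```

Emit:
{"api": "apply_moves", "payload": {
  "increments": [
    [[0.0015,0,-0.02],0,0.4],
    [[0,0,-0.025],0,0.4],
    [[0,0,-0.02],0,0.4],
    [[0,0,-0.01],0,0.4],
    [[0,0,-0.006],0,0.4],
    [[0,0,0],0,0.4]
  ]
}}

```text
clock: 12.88
tool_pos: [0.5511, 0.1652, 0.1684]
tcp_rot: [0.0, 0.742, 0.671, 0.0]
wrist_force: [0.3, 0.6, -1.5]
width: 0.0556
grasp_force: 43.3
```

```bash
python3 - <<'E'
from h import *
a=shot('scene','s3'); b=shot('top','t3')
c1=a[150:330,200:400];c2=b[160:270,150:400]
cv2.imwrite('pics/c3.png',np.vstack([cv2.resize(c1,(420,378)),cv2.resize(c2,(420,185))])[:,:,::-1])
E
```

```text
(no output)
```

View pics/c3.png

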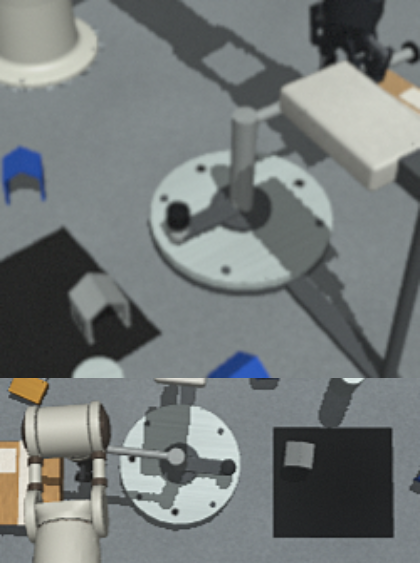

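The picture shows one hood left on the mat and the other in the hand over the bar, half hidden by the lamp. I lower it until it touches.

Emit:
{"api": "apply_moves", "payload": {
  "increments": [
    [[0,0,-0.004],0,0.4],
    [[0,0,-0.003],0,0.4],
    [[0,0,0],0,0.4]
  ]
}}

```text
clock: 13.35
tool_pos: [0.551, 0.1655, 0.1611]
tcp_rot: [-0.0, 0.741, 0.671, -0.0]
wrist_force: [0.6, 0.3, -1.7]
width: 0.0553
grasp_force: 43.4
```

Emit:
{"api": "apply_moves", "payload": {
  "increments": [
    [[0,0,-0.002],0,0.4],
    [[0,0,0],0,0.4]
  ]
}}

```text
clock: 13.6
tool_pos: [0.5519, 0.1656, 0.1602]
tcp_rot: [0.001, 0.741, 0.671, 0.001]
wrist_force: [1.0, -0.1, 3.9]
width: 0.0553
grasp_force: 43.8
```

Emit:
{"api": "apply_moves", "payload": {
  "increments": [
    [[0,0,0.001],0,0.75],
    [[0,0,0],0,0.85],
    [[0,0,0],0,0.95],
    [[0,0,0],0,1],
    [[0,0,0],0,1]
  ]
}}

```text
clock: 14.22
tool_pos: [0.5509, 0.1654, 0.1601]
tcp_rot: [-0.0, 0.741, 0.671, -0.0]
wrist_force: [0.5, -0.3, 0.5]
width: 0.0854
grasp_force: 0.0
```

Emit:
{"api": "apply_moves", "payload": {
  "increments": [
    [[0,0,0.02],0,1],
    [[0,0,0.04],0,1],
    [[0,0,0.04],0,1],
    [[-0.02,-0.02,0],-8,1],
    [[-0.015,-0.04,0],-10,1],
    [[-0.01,-0.04,0],-10,1],
    [[0,-0.05,0],-10,1],
    [[0,-0.05,0],-10,1]
  ]
}}

```text
clock: 15.22
tool_pos: [0.5058, -0.0359, 0.2604]
tcp_rot: [0.0, 0.951, 0.309, 0.0]
wrist_force: [0.5, -0.1, -0.2]
width: 0.0852
grasp_force: 0.0
```

Emit:
{"api": "apply_moves", "payload": {
  "increments": [
    [[0,-0.05,0],-10,1],
    [[0,-0.05,0],-10,1],
    [[0,-0.05,0],-10,1],
    [[0,0,0],-10,1],
    [[0,0,0],0,1]
  ]
}}

```text
clock: 15.85
tool_pos: [0.5059, -0.185, 0.2601]
tcp_rot: [-0.0, 0.999, -0.032, -0.0]
wrist_force: [0.2, 0.3, -0.9]
width: 0.0855
grasp_force: 0.0
```

```bash
python3 - <<'E'
from h import *
a=shot('scene','s4'); b=shot('top','t4')
c1=a[150:330,200:440];c2=b[165:265,160:400]
cv2.imwrite('pics/c4.png',np.vstack([cv2.resize(c1,(480,360)),cv2.resize(c2,(480,200))])[:,:,::-1])
E
```

```text
(no output)
```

View pics/c4.png

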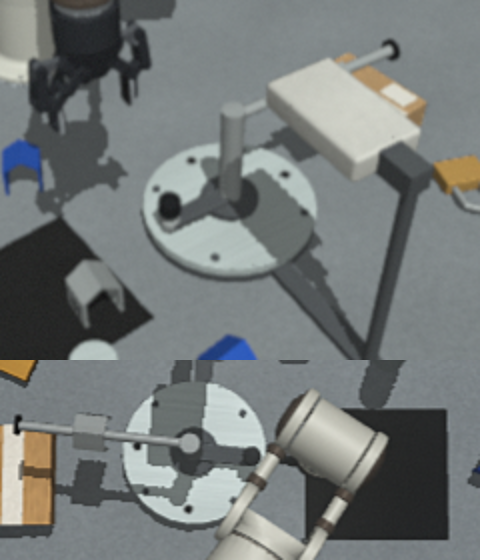

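The hood straddles the bar at top px (205,201), and the second hood still stands on the mat. I check numerically that it has not been knocked.

```bash
python3 - <<'E'
from h import *
g=[cv2.imread(f'pics/s{i}.png',0) for i in(0,3,4)]
p=np.mean([proj('scene',[.5503,-.2398,z]) for z in(.02,.07)],0).astype(int)
tpl=g[0][p[1]-18:p[1]+16,p[0]-16:p[0]+20]
for x in g[1:]:
    r=cv2.matchTemplate(x,tpl,5);print(cv2.minMaxLoc(r)[1::2],(p[0]-16,p[1]-18))
x=g[2]; 
E
```

```text
(0.9814416766166687, (229, 274)) (np.int64(229), np.int64(274))
(0.9813967943191528, (229, 274)) (np.int64(229), np.int64(274))
```

Emit:
{"api": "apply_moves", "payload": {
  "increments": [
    [[0.02,-0.03,-0.02],-2.9,1],
    [[0.0245,-0.0248,-0.04],0,1],
    [[0,0,-0.05],0,1],
    [[0,0,-0.04],0,1],
    [[0,0,0],0,1]
  ]
}}

```text
clock: 16.58
tool_pos: [0.5482, -0.2369, 0.1065]
tcp_rot: [-0.002, 0.998, -0.056, -0.003]
wrist_force: [0.7, 0.2, -0.1]
width: 0.0857
grasp_force: 0.0
```

Emit:
{"api": "apply_moves", "payload": {
  "increments": [
    [[0,0,-0.03],0,1],
    [[0,0,-0.03],0,1],
    [[0,0,-0.014],0,1],
    [[0,0,-0.008],0,1],
    [[0,0,0],0,1]
  ]
}}

```text
clock: 17.2
tool_pos: [0.5511, -0.2396, 0.029]
tcp_rot: [0.0, 0.998, -0.057, 0.0]
wrist_force: [0.3, 0.4, 0.6]
width: 0.0857
grasp_force: 0.0
```

Emit:
{"api": "apply_moves", "payload": {
  "increments": [
    [[0,0,0],0,0.5],
    [[0,0,0],0,0.5],
    [[0,0,0],0,0.4],
    [[0,0,0],0,0.4]
  ]
}}

```text
clock: 17.7
tool_pos: [0.5514, -0.2399, 0.0295]
tcp_rot: [0.0, 0.998, -0.058, 0.001]
wrist_force: [-1.8, -0.4, 5.2]
width: 0.0552
grasp_force: 43.7
```

Emit:
{"api": "apply_moves", "payload": {
  "increments": [
    [[0,0,0.02],0,0.4],
    [[0,0,0.04],0,0.4],
    [[0,0,0.05],0,0.4],
    [[0,0,0.05],0,0.4],
    [[-0.01,0,0.045],3,0.4],
    [[-0.02,0.02,0.02],8,0.4],
    [[-0.02,0.04,0],8,0.4],
    [[-0.01,0.045,0],8,0.4]
  ]
}}

```text
clock: 18.7
tool_pos: [0.4895, -0.1336, 0.2542]
tcp_rot: [0.0, 0.984, 0.179, 0.0]
wrist_force: [0.5, -0.0, -2.3]
width: 0.0552
grasp_force: 43.1
```

Emit:
{"api": "apply_moves", "payload": {
  "increments": [
    [[0,0.045,0],8,0.4],
    [[0,0.045,0],8,0.4],
    [[0,0.045,0],8,0.4],
    [[0,0.045,0],8,0.4],
    [[0.01,0.045,0],8,0.4],
    [[0.01,0.045,0],8,0.4],
    [[0.015,0.04,0],8,0.4],
    [[0.015,0.03,0],7.9,0.4]
  ]
}}

```text
clock: 19.7
tool_pos: [0.5403, 0.2073, 0.2539]
tcp_rot: [0.0, 0.739, 0.673, 0.0]
wrist_force: [1.5, 0.4, -1.6]
width: 0.055
grasp_force: 43.1
```

Emit:
{"api": "apply_moves", "payload": {
  "increments": [
    [[0.01,0.02,0],0,0.4],
    [[0,0,0],0,0.4],
    [[0,0,0],0,0.4]
  ]
}}

```text
clock: 20.08
tool_pos: [0.5501, 0.225, 0.2534]
tcp_rot: [0.0, 0.741, 0.671, -0.0]
wrist_force: [-0.4, -0.4, -1.4]
width: 0.0547
grasp_force: 43.1
```

Emit:
{"api": "apply_moves", "payload": {
  "increments": [
    [[0.0065,0.002,-0.015],0,0.4],
    [[0,0,-0.025],0,0.4],
    [[0,0,-0.02],0,0.4],
    [[0,0,-0.015],0,0.4],
    [[0,0,-0.006],0,0.4],
    [[0,0,0],0,0.4]
  ]
}}

```text
clock: 20.82
tool_pos: [0.557, 0.2276, 0.1721]
tcp_rot: [-0.0, 0.741, 0.671, -0.0]
wrist_force: [-0.5, 0.2, -1.3]
width: 0.0549
grasp_force: 43.1
```

Emit:
{"api": "apply_moves", "payload": {
  "increments": [
    [[0,0,-0.004],0,0.4],
    [[0,0,-0.003],0,0.4],
    [[0,0,-0.001],0,0.4],
    [[0,0,0],0,0.4]
  ]
}}

```text
clock: 21.32
tool_pos: [0.5576, 0.2277, 0.1649]
tcp_rot: [0.0, 0.741, 0.671, 0.001]
wrist_force: [0.7, -0.2, 0.7]
width: 0.055
grasp_force: 43.4
```

Emit:
{"api": "apply_moves", "payload": {
  "increments": [
    [[0,0,0],0,0.75],
    [[0,0,0],0,0.85],
    [[0,0,0],0,0.95],
    [[0,0,0],0,1],
    [[0,0,0],0,1]
  ]
}}

```text
clock: 21.95
tool_pos: [0.557, 0.2276, 0.1642]
tcp_rot: [-0.0, 0.741, 0.671, -0.0]
wrist_force: [-0.1, -0.9, -0.5]
width: 0.0852
grasp_force: 0.0
```

Emit:
{"api": "apply_moves", "payload": {
  "increments": [
    [[0,0,0.02],0,1],
    [[0,0,0.04],0,1],
    [[0,0,0.035],0,1],
    [[-0.03,-0.02,0],0,1],
    [[-0.03,-0.04,0],0,1],
    [[-0.01,-0.05,0],0,1],
    [[0,-0.05,0],0,1],
    [[0,-0.05,0],0,1]
  ]
}}

```text
clock: 22.95
tool_pos: [0.4872, 0.0162, 0.2612]
tcp_rot: [0.001, 0.741, 0.671, 0.001]
wrist_force: [0.5, 0.6, -0.1]
width: 0.0856
grasp_force: 0.0
```

Emit:
{"api": "apply_moves", "payload": {
  "increments": [
    [[0,-0.05,0],0,1],
    [[0,-0.03,0],0,1],
    [[0,0,0],0,1],
    [[0,0,0],0,1]
  ]
}}

```text
clock: 23.45
tool_pos: [0.4873, -0.0618, 0.2602]
tcp_rot: [0.0, 0.741, 0.671, 0.0]
wrist_force: [0.4, 0.7, -0.5]
width: 0.0855
grasp_force: 0.0
```

```bash
python3 - <<'E'
from h import *
a=shot('scene','s5'); b=shot('top','t5')
c1=a[150:330,200:440];c2=b[165:265,160:400]
cv2.imwrite('pics/c5.png',np.vstack([cv2.resize(c1,(360,270)),cv2.resize(c2,(720,300))[:,:]] if 0 else [cv2.copyMakeBorder(cv2.resize(c1,(360,270)),0,0,0,360,0),cv2.resize(c2,(720,300))])[:,:,::-1])
E
```

```text
(no output)
```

View pics/c5.png

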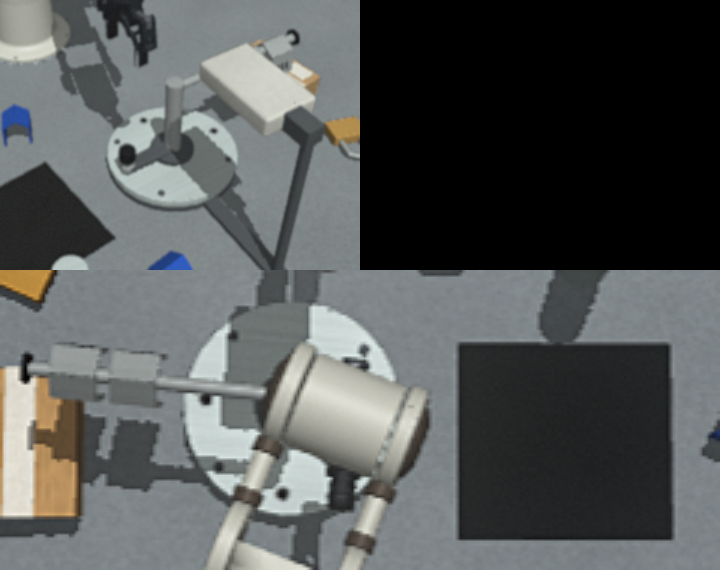

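Both hoods straddle the bar side by side at crop (75,372) and (135,377), and the mat is empty. Now I take the knob.

Emit:
{"api": "apply_moves", "payload": {
  "increments": [
    [[0.02,-0.016,0],0,1],
    [[0.017,-0.0155,0],0,1],
    [[0,0,-0.02],0,1],
    [[0,0,-0.05],0,1],
    [[0,0,-0.045],0,1],
    [[0,0,0],0,1]
  ],
  "newtons": 60
}}

```text
clock: 24.3
tool_pos: [0.5212, -0.0916, 0.1407]
tcp_rot: [-0.004, 0.741, 0.672, -0.002]
wrist_force: [0.2, -0.2, -0.4]
width: 0.0856
grasp_force: 0.0
```

Emit:
{"api": "apply_moves", "payload": {
  "increments": [
    [[0.003,-0.002,-0.03],0,1],
    [[0,0,-0.03],0,1],
    [[0,0,-0.015],0,1],
    [[0,0,-0.005],0,1],
    [[0,0,0],0,1]
  ]
}}

```text
clock: 24.92
tool_pos: [0.5279, -0.096, 0.0654]
tcp_rot: [0.001, 0.741, 0.671, 0.0]
wrist_force: [-0.5, 0.1, 1.3]
width: 0.0852
grasp_force: 0.0
```

Emit:
{"api": "apply_moves", "payload": {
  "increments": [
    [[-0.003,0.002,-0.004],0,1],
    [[0,0,0],0,0.5],
    [[0,0,0],0,0.4],
    [[0,0,0],0,0.3],
    [[0,0,0],0,0.2],
    [[0,0,0],0,0.1],
    [[0,0,0],0,0.1]
  ]
}}

```text
clock: 25.8
tool_pos: [0.5252, -0.0942, 0.0609]
tcp_rot: [0.001, 0.741, 0.671, 0.001]
wrist_force: [5.8, 1.0, 1.8]
width: 0.0305
grasp_force: 59.7
```

Emit:
{"api": "apply_moves", "payload": {
  "increments": [
    [[0,0,0.006],0,0.1],
    [[0,0,0.006],0,0.1],
    [[0,0,0.006],0,0.1],
    [[0,0,0.005],0,0.1],
    [[0,0,0],0,0.1]
  ]
}}

```text
clock: 26.42
tool_pos: [0.5237, -0.0939, 0.0819]
tcp_rot: [-0.0, 0.742, 0.67, 0.0]
wrist_force: [6.8, -1.8, -9.7]
width: 0.0303
grasp_force: 60.7
```

```bash
python3 -c "
import numpy as np
t=np.linspace(0,1,41); s=t**3*(10-15*t+6*t*t)
a=264.3-90*s; p=np.radians(a); q=0.1*np.c_[np.cos(p),np.sin(p)]
d=np.round(np.c_[np.diff(q,axis=0),np.diff(a)],4)
for k in range(0,40,8): print([[[float(x),float(y),0],round(float(w),2),0.1] for x,y,w in d[k:k+8]])
print(d.sum(0))"
```

```text
[[[-0.0, 0.0, 0], -0.01, 0.1], [[-0.0002, 0.0, 0], -0.09, 0.1], [[-0.0004, 0.0, 0], -0.23, 0.1], [[-0.0007, 0.0001, 0], -0.43, 0.1], [[-0.0012, 0.0001, 0], -0.67, 0.1], [[-0.0016, 0.0002, 0], -0.95, 0.1], [[-0.0022, 0.0003, 0], -1.25, 0.1], [[-0.0027, 0.0005, 0], -1.57, 0.1]]
[[[-0.0032, 0.0007, 0], -1.89, 0.1], [[-0.0037, 0.0009, 0], -2.21, 0.1], [[-0.0042, 0.0012, 0], -2.53, 0.1], [[-0.0047, 0.0016, 0], -2.83, 0.1], [[-0.005, 0.002, 0], -3.11, 0.1], [[-0.0053, 0.0025, 0], -3.37, 0.1], [[-0.0055, 0.003, 0], -3.6, 0.1], [[-0.0056, 0.0036, 0], -3.8, 0.1]]
[[[-0.0056, 0.0041, 0], -3.96, 0.1], [[-0.0054, 0.0046, 0], -4.09, 0.1], [[-0.0052, 0.0051, 0], -4.17, 0.1], [[-0.0049, 0.0055, 0], -4.21, 0.1], [[-0.0044, 0.0059, 0], -4.21, 0.1], [[-0.004, 0.0061, 0], -4.17, 0.1], [[-0.0034, 0.0062, 0], -4.09, 0.1], [[-0.0029, 0.0063, 0], -3.96, 0.1]]
[[[-0.0024, 0.0062, 0], -3.8, 0.1], [[-0.0019, 0.006, 0], -3.6, 0.1], [[-0.0014, 0.0057, 0], -3.37, 0.1], [[-0.001, 0.0053, 0], -3.11, 0.1], [[-0.0007, 0.0049, 0], -2.83, 0.1], [[-0.0004, 0.0044, 0], -2.53, 0.1], [[-0.0002, 0.0039, 0], -2.21, 0.1], [[-0.0, 0.0033, 0], -1.89, 0.1]]
[[[0.0001, 0.0027, 0], -1.57, 0.1], [[0.0001, 0.0022, 0], -1.25, 0.1], [[0.0001, 0.0017, 0], -0.95, 0.1], [[0.0001, 0.0012, 0], -0.67, 0.1], [[0.0001, 0.0008, 0], -0.43, 0.1], [[0.0, 0.0004, 0], -0.23, 0.1], [[0.0, 0.0002, 0], -0.09, 0.1], [[0.0, 0.0, 0], -0.01, 0.1]]
[-8.95000e-02  1.09400e-01 -8.99998e+01]
```

Emit:
{"api": "apply_moves", "payload": {
  "increments": [
    [[-0.0002,0,0],-0.1,0.1],
    [[-0.0004,0,0],-0.23,0.1],
    [[-0.0007,0.0001,0],-0.43,0.1],
    [[-0.0012,0.0001,0],-0.67,0.1],
    [[-0.0016,0.0002,0],-0.95,0.1],
    [[-0.0022,0.0003,0],-1.25,0.1],
    [[-0.0027,0.0005,0],-1.57,0.1]
  ]
}}

```text
clock: 27.3
tool_pos: [0.5145, -0.0924, 0.0815]
tcp_rot: [-0.001, 0.772, 0.636, 0.0]
wrist_force: [6.3, -0.5, -10.3]
width: 0.0308
grasp_force: 60.7
```

Emit:
{"api": "apply_moves", "payload": {
  "increments": [
    [[-0.0032,0.0007,0],-1.89,0.1],
    [[-0.0037,0.0009,0],-2.21,0.1],
    [[-0.0042,0.0012,0],-2.53,0.1],
    [[-0.0047,0.0016,0],-2.83,0.1],
    [[-0.005,0.002,0],-3.11,0.1],
    [[-0.0053,0.0025,0],-3.37,0.1],
    [[-0.0055,0.003,0],-3.6,0.1],
    [[-0.0056,0.0036,0],-3.8,0.1]
  ]
}}

```text
clock: 28.3
tool_pos: [0.4772, -0.076, 0.0816]
tcp_rot: [-0.001, 0.885, 0.466, 0.0]
wrist_force: [7.8, 2.3, -9.2]
width: 0.0304
grasp_force: 60.7
```

Emit:
{"api": "apply_moves", "payload": {
  "increments": [
    [[-0.0056,0.0041,0],-3.96,0.1],
    [[-0.0054,0.0046,0],-4.09,0.1],
    [[-0.0052,0.0051,0],-4.17,0.1],
    [[-0.0049,0.0055,0],-4.21,0.1],
    [[-0.0044,0.0059,0],-4.21,0.1],
    [[-0.004,0.0061,0],-4.17,0.1],
    [[-0.0034,0.0062,0],-4.09,0.1],
    [[-0.0029,0.0063,0],-3.96,0.1]
  ]
}}

```text
clock: 29.3
tool_pos: [0.4421, -0.0321, 0.0821]
tcp_rot: [-0.001, 0.98, 0.197, 0.001]
wrist_force: [10.7, 3.8, -9.3]
width: 0.0304
grasp_force: 60.7
```

Emit:
{"api": "apply_moves", "payload": {
  "increments": [
    [[-0.0024,0.0062,0],-3.8,0.1],
    [[-0.0019,0.006,0],-3.6,0.1],
    [[-0.0014,0.0057,0],-3.37,0.1],
    [[-0.001,0.0053,0],-3.11,0.1],
    [[-0.0007,0.0049,0],-2.83,0.1],
    [[-0.0004,0.0044,0],-2.53,0.1],
    [[-0.0002,0.0039,0],-2.21,0.1],
    [[0,0.0033,0],-1.89,0.1]
  ]
}}

```text
clock: 30.3
tool_pos: [0.4344, 0.0073, 0.0823]
tcp_rot: [-0.001, 1.0, -0.004, 0.001]
wrist_force: [10.3, 3.7, -9.6]
width: 0.0307
grasp_force: 60.8
```

Emit:
{"api": "apply_moves", "payload": {
  "increments": [
    [[0.0001,0.0027,0],-1.57,0.1],
    [[0.0001,0.0022,0],-1.25,0.1],
    [[0.0001,0.0017,0],-0.95,0.1],
    [[0.0001,0.0012,0],-0.67,0.1],
    [[0.0001,0.0008,0],-0.43,0.1],
    [[0,0.0004,0],-0.23,0.1],
    [[0,0.0002,0],-0.1,0.1],
    [[0,0,0],0,0.1]
  ]
}}

```text
clock: 31.3
tool_pos: [0.4349, 0.0163, 0.0823]
tcp_rot: [-0.001, 0.999, -0.049, 0.001]
wrist_force: [9.4, 3.5, -10.3]
width: 0.0306
grasp_force: 60.7
```

Emit:
{"api": "apply_moves", "payload": {
  "increments": [
    [[0,0,0],0,0.1],
    [[0,0,-0.006],0,0.1],
    [[0,0,-0.006],0,0.1],
    [[0,0,-0.005],0,0.1],
    [[0,0,-0.004],0,0.1],
    [[0,0,0],0,0.1]
  ]
}}

```text
clock: 32.05
tool_pos: [0.4349, 0.0163, 0.0616]
tcp_rot: [-0.001, 0.999, -0.049, 0.001]
wrist_force: [8.4, 4.7, -6.2]
width: 0.0304
grasp_force: 60.9
```

Down 21 mm with the spring force falling to 6 N, so the pin is in the hole. I release gently and back away.

Emit:
{"api": "apply_moves", "payload": {
  "increments": [
    [[0,0,-0.001],0,0.3],
    [[0,0,0],0,0.5],
    [[0,0,0],0,0.8],
    [[0,0,0],0,1],
    [[0,0,0],0,1]
  ]
}}

```text
clock: 32.67
tool_pos: [0.4343, 0.0155, 0.0612]
tcp_rot: [0.0, 0.999, -0.049, -0.0]
wrist_force: [-0.3, -0.1, -0.2]
width: 0.0856
grasp_force: 0.0
```

Emit:
{"api": "apply_moves", "payload": {
  "increments": [
    [[0,0,0.03],0,1],
    [[0,0,0.05],0,1],
    [[0,0,0.05],0,1],
    [[-0.01,-0.02,0.03],0,1],
    [[-0.01,-0.05,0],0,1],
    [[-0.02,-0.05,0],0,1],
    [[-0.02,-0.05,0],0,1],
    [[0,-0.05,0],0,1]
  ]
}}

```text
clock: 33.67
tool_pos: [0.3734, -0.2059, 0.2214]
tcp_rot: [0.0, 0.999, -0.05, 0.0]
wrist_force: [1.7, 0.9, 0.1]
width: 0.0856
grasp_force: 0.0
```

Emit:
{"api": "apply_moves", "payload": {
  "increments": [
    [[-0.02,-0.05,0],0,1],
    [[-0.02,-0.05,0],0,1],
    [[-0.02,-0.04,0],0,1],
    [[0,0,0],0,1],
    [[0,0,0],0,1],
    [[0,0,0],0,1],
    [[0,0,0],0,1],
    [[0,0,0],0,1]
  ]
}}

```text
clock: 34.67
tool_pos: [0.3149, -0.344, 0.2213]
tcp_rot: [0.0, 0.999, -0.049, 0.0]
wrist_force: [-0.6, -0.3, 0.1]
width: 0.0855
grasp_force: 0.0
```

```bash
python3 - <<'E'
from h import *
np.set_printoptions(precision=4,suppress=True)
a=shot('scene','s6'); b=shot('top','t6')
c1=a[170:340,240:440];c2=b[90:260,140:340]
cv2.imwrite('pics/c6.png',np.hstack([cv2.resize(c1,(400,340)),cv2.resize(c2,(400,340))])[:,:,::-1])
c=np.array([.5345,.006]);y=np.radians(-5.7);k=c-.1*np.array([np.cos(y),np.sin(y)])
g=[cv2.imread(f'pics/s{i}.png',0) for i in(0,6)];p=proj('scene',[*k,.08]).astype(int)
t=g[0][p[1]-9:p[1]+9,p[0]-9:p[0]+9]; r=cv2.matchTemplate(g[1],t,5);print('knob match',cv2.minMaxLoc(r)[1::2],p-9, [proj('scene',[*k,z]) for z in(.077,.09)])
E
```

```text
knob match (0.9972462058067322, (285, 208)) [285 208] [array([294.9285, 218.2521]), array([294.9392, 214.9648])]
```

View pics/c6.png

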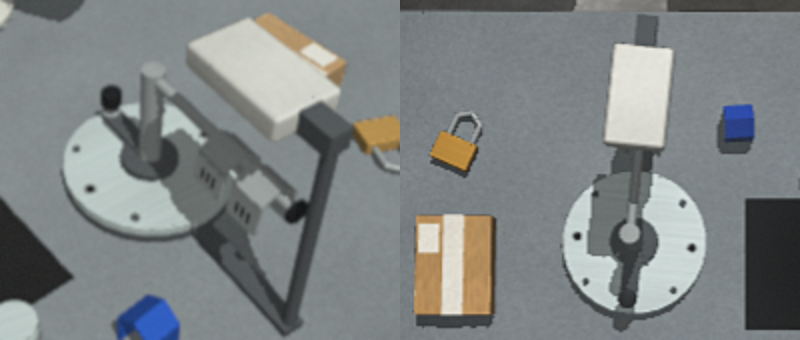

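The knob matches its starting pixel exactly, so the pin is home. Both hoods hang straddling the bar under the lamp, at left crop (225,155) and (260,195).

```bash
python3 -c "
from plant import job
print(job.sign_off())"
```

```text
the job is handed in; nothing more can be done
None
```

The job is handed in: both grey hoods (the only two on the mat) hang side by side on the bar under the lamp, the index pin is home, and the parcel, spray can, padlock and blue look-alikes were never touched.

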